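# Turn the jar carousel to the teal jar and hold it

## Task

Turn the round jar carousel on the desk until the one teal jar on it stands squarely in line behind the orange pointer on the carousel's stand. Do not touch the jars, keep all four standing in their seats, and leave the mouse and the stapler where they are. Finish with the gripper still closed on the carousel's black knob, holding the turntable still at that place: do not let go.

Things in the scene. Friction and masses are not known exactly. Their poses are not given: they have to be found in the camera images.
- stand: fixed black foot of the carousel, 184 mm across, 13 mm high, with a flat orange pointer tongue (26 mm wide, 8 mm high, pointed end 195 mm from the axis) that sticks out on the stand's -x side from under the turntable. Origin on the turning axis at table height, z up. The pointer marks the front; the stand's yaw differs from start to start
- turntable: pale wooden disc, 252 mm across, top 22 mm above the table, on a vertical bearing (origin on the axis at table height, z up). Turns over a full turn either way; light friction (0.02 N m); stays where left. Four seats (white discs, each with four metal pins 12 mm high on a 99 mm circle) on its +x, +y, -x, -y axes, centres 73 mm from the axis; one jar in each, in any order
- knob_grip (a point): grip point of the black knob, on the turning axis, 117 mm above the table. The knob is an upright flat bar, rigid with the turntable: 56 mm long along the turntable's x, 12 mm thick along its y, 95 to 135 mm above the table, on a thin metal post. Pinch it across its 12 mm. Jar tops are at most 77 mm high; fingers above 85 mm clear them
- jar_teal: the marked jar: flat round screw-lid jar, teal (blue-green) body and lid, 86 mm diameter, 52 mm high; loose, stands upright in one of the four seats of the turntable, with up to 4 mm of play. Origin at the centre of its underside, z up; its own yaw means nothing
- jar_black_a: flat round screw-lid jar, black body and black lid, 90 mm diameter, 55 mm high; loose, stands upright in one of the four seats of the turntable. Origin at the centre of its underside, z up; its own yaw means nothing
- jar_black_b: flat round screw-lid jar, black body and black lid, 90 mm diameter, 54 mm high; loose, stands upright in one of the four seats of the turntable. Origin at the centre of its underside, z up; its own yaw means nothing
- jar_black_c: flat round screw-lid jar, black body and black lid, 86 mm diameter, 50 mm high; loose, stands upright in one of the four seats of the turntable. Origin at the centre of its underside, z up; its own yaw means nothing
- mouse: bystander: black computer mouse, 105x58x38 mm, loose; origin at the centre of its underside
- stapler: bystander: black stapler, 132x34x51 mm, loose; origin at the centre of its underside
- tape_roll: bystander: roll of tan tape lying flat, 100x102x48 mm, stuck to the desk; origin at the centre of its underside
Mind the look-alikes: they are no part of the job. Leave any red look-alike of the jar_black_c alone.

How it is judged:
By the outcome, as a careful person would: the job done as asked, in the order asked, and still so for the second after the job is handed in, while the arm keeps its last pose, push and grip.
It also fails if it takes over 56 s, if anything falls off the work surface, if the arm or the gripper's body presses on something with over 40 N, if the wrist force passes 120 N, or if a joint passes its speed limit or range.

## Robot

A 6-joint arm with a two-finger parallel gripper is mounted at the origin on a cart in front of the work surface, level with it; the furniture and walls round the work are solid. World frame = base frame: x ahead of the robot, y to its left, z up, the work surface at z = 0. Lengths are in m, angles in rad, forces in N, time in s.
With the tool pointing down it reaches from about 0.225 to 0.875 m from the base axis. Payload 3.4 kg.
Tool frame: the origin (TCP) lies at the very end of the fingers, on their centre line; the grasp point (between the pads) lies 19 mm behind it; z points along the fingers, y is the line along which they close (so a half turn about z gives the same grasp; the last joint's range is limited). The gripper opens to 85 mm and grips with 20 to 120 N. Pads are 22 mm wide; open, the fingers measure 114 mm over their backs; the gripper's body (76 mm by 85 mm) begins 54 mm behind the grasp point. The pads swing forward as they close: fully open they stand 13 mm farther back than shut.
Start: joints at [-0.121, 0.276, 1.505, -0, 1.361, -0.121], TCP at [0.575, -0, 0.231] pointing down, gripper open.
Joint ranges: [-2.89, 2.89], [-0.75, 2.08], [0.22, 2.7], [-1.18, 4.32], [0.11, 2.71], [-2.7, 2.7]. Speed limits (rad/s): [2.57, 2.57, 3.14, 3.14, 3.14, 3.14].

## Interface

Orientations are given as a unit quaternion [w, x, y, z].
In Python, from rig import manip gives the robot as it stands. The module is installed in compiled form; this text tells all that it offers.
- The arm moves only by the tool play_rows, never from a script. Its argument "motion" is a list of rows, each a list of 5 numbers: the shift along the tool's x, y, z in units of 40 mm (1.0 is 40 mm), then the turn about the tool's z in units of 10 degrees (1.0 is 10 degrees), then the finger opening in mm, from 0 to 85.4. A call has 1 to 5 rows; each row is the pose to reach, as a shift and turn from the pose commanded when the call began, along the tool's axes at that moment; what a row does not reach only later rows make up. A row lasts 1/8 s, in which the tool goes at most 62.5 mm and 10.7 degrees, less where a joint would pass 70% of its speed; a pose out of reach is approached as far as the arm can. A call with a gripper value outside its range is refused whole. The fingers move at their own pace and stop on an object; "newtons" is the grip in N (left out, the last holds). Time passes only in rows, so rows that repeat a pose let the fingers close. It gives the time, the measured TCP pose, the force, the opening and the grip force at its end, in the units of the state.
- manip.get_state(): the state, without advancing time (a new reading comes with each control period).
- manip.get_image(name): name is "scene" or "side" or "wrist"; returns a dict with "img" (480x640x3 uint8, red, green, blue), "range_z" (480x640 float32, m along the optical axis (not along the pixel's ray), 0 where there is no reading), "fx", "fy", "cx", "cy" (pixels), "R" (3x3) and "t" (3): a world point X has camera coordinates R X + t. Camera axes: x right, y down, z forward; pixel columns grow to the right and rows downward; lengths in m; the calibration is good to about 2 mm. A picture is of the moment at which its call begins.
- manip.sign_off(): hands the job in; it is judged then, once.
The state is a dict: "clock": time; "qpos": joint angles; "qd": joint speeds; "effort": joint torques, N m; "position": TCP position; "ee_rot": TCP orientation; "contact_force": force on the tool from outside, world axes, zero at the start; "moment": the same for the moment, N m; "width": finger opening in m; "gripper_force": force on a finger pad.
Only numpy, scipy, OpenCV 4.12 (cv2) and the standard library are available. Lean on these libraries where they do the work, as an engineer would, in place of code of your own. Each camera call takes 0.05 s, during which the arm holds its last target. There are 200 camera calls.

## Working session

There is one attempt and no reset: what is moved stays moved. The work goes in short steps, Python scripts to look and compute and a tool call to move; the robot and the scene stay as the last step left them, time stands still between calls to the robot, and variables do not carry over. Pictures are saved under pics/ and viewed, at most 10 in all, crops included, and the job is handed in when it is done.

Besides the shell and the picture viewer there is one more tool, called as name(argument=value, ...) on one line, values as JSON. play_rows: Moves the arm, as the interface text tells. Its arguments: {"type":"object","properties":{"motion":{"type":"array","items":{"type":"array","items":{"type":"number"}}},"newtons":{"type":"number"}},"required":["motion"]}

```bash
mkdir -p pics
cat > h.py <<'E'
import numpy as np, cv2
from rig import manip
def get(n):
    d=manip.get_image(n); np.savez('%s.npz'%n,**d); return d
def world(d,u,v):
    z=d['range_z'][v,u]; c=np.stack([(u-d['cx'])/d['fx']*z,(v-d['cy'])/d['fy']*z,z],-1)
    return (c-d['t'])@d['R']
def save(d,n): cv2.imwrite('pics/'+n,d['img'][:,:,::-1])
E
python3 - <<'E'
from h import *
a=get('scene');b=get('side')
im=np.hstack([a['img'],b['img']])
cv2.imwrite('pics/a.png',cv2.resize(a['img'],(640,480))[:,:,::-1]);save(b,'b.png')
s=manip.get_state();print(s['clock'],s['position'],s['ee_rot'],s['width'])
E
```

```text
0.1 [5.74509619e-01 2.32824190e-05 2.30514666e-01] [-6.61111491e-04  7.07131239e-01  7.07081819e-01 -5.23353735e-04] 0.08542562065769455
```

View pics/a.png

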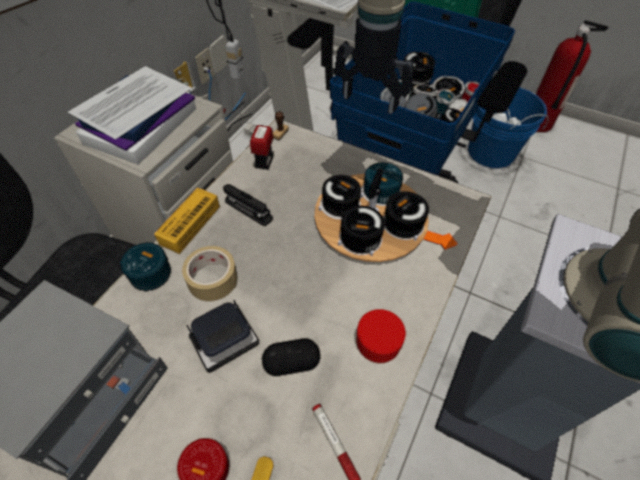

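View pics/b.png

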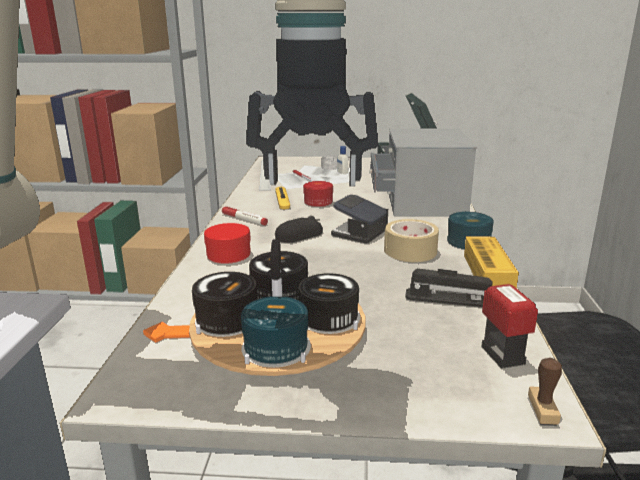

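The scene view shows the carousel at about (372,220), its orange pointer at (440,239), the teal jar at (383,180) and the knob near (375,180). In the side view the pointer is at (167,331), the teal jar at (275,330) and the knob at (276,262). A second teal jar at the left/back is off the carousel, so it is a look-alike.

```bash
cat > m.py <<'E'
from h import *
def load(n): return dict(np.load(n+'.npz'))
def pts(d,mask):
    v,u=np.nonzero(mask&(d['range_z']>0)); return world(d,u,v),u,v
def meas(d,verbose=True):
    hsv=cv2.cvtColor(d['img'],cv2.COLOR_RGB2HSV).astype(int);H,S,V=hsv[...,0],hsv[...,1],hsv[...,2]
    o={}
    P,u,v=pts(d,np.ones(H.shape,bool))
    h,s,val=H[v,u],S[v,u],V[v,u]
    return P,h,s,val,u,v
E
python3 - <<'E'
from m import *
for n in('scene','side'):
    d=load(n);P,h,s,v,u,w=meas(d)
    o=(h>5)&(h<14)&(s>200)&(v>150)&(abs(P[:,2])<.03)
    Q=P[o];print(n,'orange',len(Q),Q.mean(0),Q.min(0),Q.max(0))
    wd=(h>8)&(h<20)&(s>70)&(s<200)&(abs(P[:,2]-.022)<.006)
    Q=P[wd]; print('wood',len(Q),Q.mean(0),Q.min(0),Q.max(0))
    t=(h>85)&(h<105)&(s>100)&(P[:,2]>.03)&(P[:,2]<.09)
    Q=P[t];print('teal',len(Q),Q.mean(0),Q.min(0),Q.max(0))
    c=P[wd].mean(0)[:2]
    k=(P[:,2]>.09)&(P[:,2]<.14)&(np.hypot(*(P[:,:2]-c).T)<.07)&(v<90)
    Q=P[k];print('knob',len(Q),Q.mean(0) if len(Q) else'',Q.min(0),Q.max(0))
E
```

```text
scene orange 228 [0.36131172 0.05057283 0.00924723] [0.33719223 0.02989917 0.00529628] [0.38926897 0.06663418 0.01281191]
wood 2313 [0.52234605 0.12660984 0.02236966] [ 0.38869079 -0.10785263  0.01606268] [0.87786079 0.47225355 0.02799626]
teal 2250 [0.69782862 0.25544498 0.05796221] [ 0.04737046 -0.90689191  0.03004501] [0.88701864 0.62462218 0.0885049 ]
knob 215 [0.5103473  0.08021831 0.12030366] [0.50168849 0.05680313 0.09190034] [0.5266088  0.09642719 0.13835061]
side orange 6 [0.38072791 0.04314243 0.00587333] [0.36387622 0.03519884 0.00313667] [0.39181993 0.05544852 0.0081565 ]
wood 4619 [0.4973083  0.09205795 0.02119341] [-0.63623059 -0.1110945   0.01600257] [0.88587116 1.48973077 0.02799032]
teal 1549 [ 0.53620646 -0.00969046  0.06528946] [ 0.48559065 -0.05037267  0.03007337] [0.88299587 0.45060735 0.07556442]
knob 444 [0.51877004 0.05152618 0.11811774] [0.50404734 0.03498306 0.09048605] [0.52856662 0.09222378 0.13557282]
```

```bash
cat >> m.py <<'E'
def cast(d,uv,z):
    uv=np.asarray(uv,float); r=np.c_[(uv[:,0]-d['cx'])/d['fx'],(uv[:,1]-d['cy'])/d['fy'],np.ones(len(uv))]@d['R']
    C=-d['R'].T@d['t']; return (C+r*((z-C[2])/r[:,2])[:,None])[:,:2]
from scipy.optimize import least_squares
def circ(Q,r=None):
    c0=Q.mean(0)
    for _ in range(4):
        f=lambda p:np.hypot(*(Q-p[:2]).T)-(p[2] if r is None else r)
        p=least_squares(f,[*c0,r or .1],loss='soft_l1',f_scale=.001).x; c0=p[:2]
    return p,np.std(f(p)),len(Q)
def biggest(m):
    n,l,s,_=cv2.connectedComponentsWithStats(m.astype('uint8')); return l==1+np.argmax(s[1:,4])
def full(n,d,c0=np.array([.515,.065])):
    H,S,V=[x.astype(int) for x in cv2.split(cv2.cvtColor(d['img'],cv2.COLOR_RGB2HSV))]
    v,u=np.indices(H.shape);W=world(d,u.ravel(),v.ravel()).reshape(*H.shape,3)
    G=cast(d,np.c_[u.ravel(),v.ravel()],.022).reshape(*H.shape,2)
    near=np.hypot(*np.moveaxis(G-c0,2,0))<.145
    wood=biggest(cv2.morphologyEx(((H>8)&(H<20)&(S>70)&(S<195)&near&(abs(W[...,2]-.022)<.012)).astype('uint8'),cv2.MORPH_CLOSE,np.ones((3,3))))
    hull=cv2.convexHull(np.argwhere(wood)[:,::-1].astype('int32'))[:,0]
    Q=cast(d,hull,.022);near2=Q
    print(n,'disc',circ(Q,.126),circ(Q))
    G8=cast(d,np.c_[u.ravel(),v.ravel()],.008).reshape(*H.shape,2)
    r8=np.hypot(*np.moveaxis(G8-c0,2,0))
    o=(H>3)&(H<15)&(S>185)&(V>110)&(r8>.13)&(r8<.205)
    if o.sum():
        o=biggest(o)
        Q=G8[o];print('orange',o.sum(),Q.mean(0),'tip',Q[np.argsort(-np.hypot(*(Q-c0).T))[:4]].mean(0))
    Wr=np.hypot(W[...,0]-c0[0],W[...,1]-c0[1])
    t=(H>82)&(H<108)&(S>90)&(abs(W[...,2]-.04)<.05)&(Wr<.15)
    if t.sum():
        Q=W[t];zt=np.percentile(Q[:,2],97);T=Q[Q[:,2]>zt-.006];print('teal',t.sum(),'z97',zt,T[:,:2].mean(0),(T[:,:2].min(0)+T[:,:2].max(0))/2,np.ptp(T[:,:2],axis=0))
    k=(W[...,2]>.095)&(W[...,2]<.142)&(Wr<.05)&(d['range_z']>0)
    if k.sum():
        k=biggest(k);K=W[k];print('knob',k.sum(),K.mean(0),K.min(0),K.max(0),cv2.minAreaRect(K[:,:2].astype('float32')))
        ks=K[K[:,2]>.128];
        if len(ks)>5: print('knobtop',len(ks),cv2.minAreaRect(ks[:,:2].astype('float32')))
E
python3 - <<'E'
from m import *
for n in('scene','side'): full(n,load(n))
d=load('scene');cv2.imwrite('pics/c.png',cv2.resize(d['img'][140:280,290:490],(800,560),interpolation=2)[:,:,::-1])
E
```

```text
scene disc (array([0.51315561, 0.06922644, 0.126     ]), np.float64(0.0008010506785588537), 26) (array([0.51289772, 0.07078781, 0.12463542]), np.float64(0.0004971160182521884), 26)
orange 271 [0.35507047 0.04918959] tip [0.3263883  0.04540362]
teal 970 z97 0.07787242047802703 [0.51388414 0.01050745] [0.50419943 0.06931922] [0.20429215 0.22633129]
knob 255 [0.51081545 0.07465328 0.12262565] [0.50168849 0.03969631 0.09501216] [0.52503516 0.09642719 0.13835061] ((0.5131133794784546, 0.06826222687959671), (0.055333077907562256, 0.022649254649877548), 82.29731750488281)
knobtop 129 ((0.513882577419281, 0.06718965619802475), (0.011783966794610023, 0.055850550532341), 6.4904961585998535)
side disc (array([0.51753693, 0.05857206, 0.126     ]), np.float64(0.0009397628690546664), 31) (array([0.51767435, 0.0574266 , 0.12493003]), np.float64(0.0008279836372430945), 31)
orange 416 [0.36022819 0.04179886] tip [0.32703356 0.04109355]
teal 2173 z97 0.07451898430024463 [ 0.52438752 -0.00950536] [ 0.52558339 -0.00729134] [0.08191374 0.08616265]
knob 435 [0.5186052 0.0517387 0.1195035] [0.50404734 0.03498306 0.09500092] [0.52840436 0.09222378 0.13557282] ((0.5161067843437195, 0.06392262876033783), (0.023443344980478287, 0.055066172033548355), 18.48638343811035)
knobtop 172 ((0.5162060260772705, 0.06457331031560898), (0.012026739306747913, 0.05541951209306717), 7.588307857513428)
```

View pics/c.png

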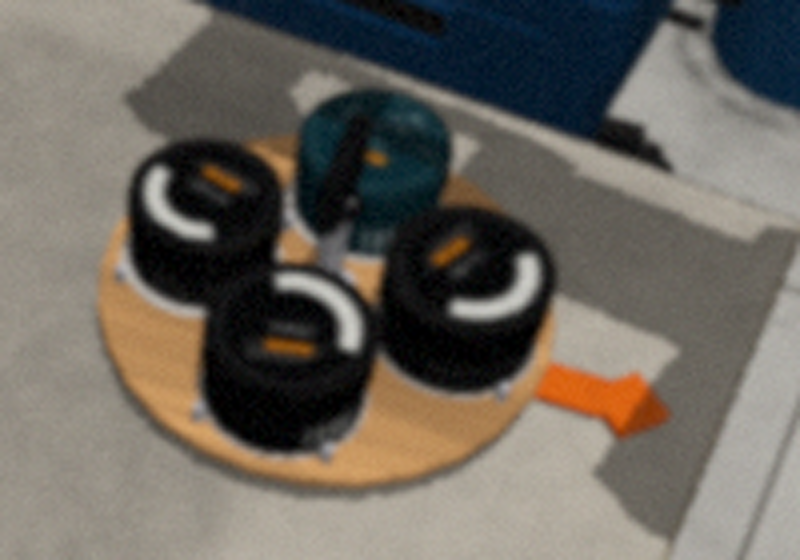

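play_rows(motion=[[0.8,-0.75,-1.0,-0.35,85],[1.65,-1.5,-2.0,-0.7,85],[1.65,-1.5,-2.0,-0.7,85],[1.65,-1.5,-2.0,-0.7,85]])

```text
clock: 0.6
position: [0.5149, 0.0658, 0.3107]
ee_rot: [0.0, 0.663, 0.749, -0.0]
contact_force: [-0.5, 0.3, 0.0]
width: 0.0852
gripper_force: 0.0
```

Run:
```python
from m import *
s=manip.get_state();print(s['clock'],s['position'],s['ee_rot'])
d=get('wrist');save(d,'d.png');full('wrist',d)
```

```text
0.6 [0.51493093 0.06575408 0.31066202] [ 1.12951787e-04  6.62593939e-01  7.48978725e-01 -3.58951530e-04]
wrist disc (array([0.64640703, 0.25061986, 0.126     ]), np.float64(0.026647582808840414), 15) (array([0.58326642, 0.12913133, 0.03923854]), np.float64(0.008670541830717901), 15)
orange 199 [0.36231498 0.05023535] tip [0.34428626 0.04638047]
teal 5044 z97 0.0767842239604763 [0.52116811 0.00531921] [0.51243492 0.06815532] [0.22594203 0.23016436]
knob 1146 [0.51484566 0.06919227 0.12701957] [0.50256698 0.04026534 0.09500138] [0.52715472 0.09502047 0.13750154] ((0.5147300362586975, 0.06766623258590698), (0.02414776012301445, 0.05466003343462944), 7.428377628326416)
knobtop 896 ((0.5150167942047119, 0.06767836958169937), (0.011969497427344322, 0.054557669907808304), 6.4240031242370605)
```

View pics/d.png

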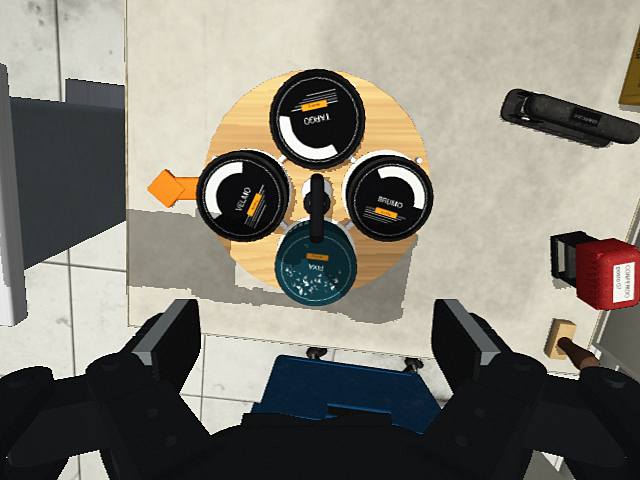

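The wrist view shows the pointer at (173,187), the teal jar at (315,262), the knob at (317,208) and the disc centred at about (315,180).

```bash
cat > w.py <<'E'
from m import *
def wrist(d,c=np.array([.515,.067])):
    H,S,V=[x.astype(int) for x in cv2.split(cv2.cvtColor(d['img'],cv2.COLOR_RGB2HSV))]
    v,u=np.indices(H.shape);uv=np.c_[u.ravel(),v.ravel()]
    P=lambda z:cast(d,uv,z).reshape(*H.shape,2)
    rad=lambda G:np.hypot(*np.moveaxis(G-c,2,0))
    G=P(.022);r=rad(G);wood=(H>8)&(H<22)&(S>60)&(S<195)&(V>130)&(r<.135)
    # rim: outermost wood pixel per bearing
    a=np.degrees(np.arctan2(*(np.moveaxis(G-c,2,0)[::-1]))).astype(int);Q=[]
    for b in range(-180,180,2):
        m=wood&(abs(a-b)<=0)
        if m.any() and r[m].max()>.118:Q.append(G[m][np.argmax(r[m])])
    p,sd,n=circ(np.array(Q));print('disc',p,sd,n); 
    G8=P(.008);r8=rad(G8);o=biggest((H>3)&(H<17)&(S>180)&(V>110)&(r8>.13)&(r8<.21))
    g=G8[o];ang=lambda q:np.degrees(np.arctan2(q[1]-c[1],q[0]-c[0]))
    rr=r8[o];print('orange',o.sum(),'r',rr.min(),rr.max(),'ang',ang(g.mean(0)))
    for lo in np.arange(.13,.2,.01):
        s=g[(rr>=lo)&(rr<lo+.01)]
        if len(s)>5:
            aa=np.unwrap(np.radians([ang(q) for q in s]));print('  r%.2f w%.1fmm mid %.2f'%(lo,np.ptp(aa)*(lo+.005)*1e3,np.degrees((aa.min()+aa.max())/2)))
    t=(H>82)&(H<105)&(S>90)&(rad(P(.06))<.14);t=biggest(cv2.morphologyEx(t.astype('uint8'),cv2.MORPH_CLOSE,np.ones((9,9))))
    W=world(d,u.ravel(),v.ravel()).reshape(*H.shape,3);zt=np.median(W[t&(d['range_z']>0)][:,2])
    h=cv2.convexHull(np.argwhere(t)[:,::-1].astype('int32'))[:,0]
    p,sd,n=circ(cast(d,h,zt));print('teal z',zt,p,sd,'ang',ang(p),'r',np.hypot(*(p[:2]-c)))
    k=(abs(W[...,2]-.135)<.008)&(np.hypot(W[...,0]-c[0],W[...,1]-c[1])<.045)
    if k.any():k=biggest(k);print('knob',cv2.minAreaRect(P(.135)[k].astype('float32')))
E
python3 - <<'E'
from w import *
d=load('wrist');wrist(d)
E
```

```text
disc [0.51507396 0.0669942  0.12491262] 0.00037943077997872645 127
orange 1102 r 0.13467587734238093 0.1924978956472324 ang -173.182233950504
  r0.13 w23.7mm mid -173.66
  r0.14 w26.1mm mid -173.31
  r0.15 w26.0mm mid -173.30
  r0.16 w39.2mm mid 186.60
  r0.17 w44.5mm mid 186.75
  r0.18 w27.0mm mid -173.06
  r0.19 w5.9mm mid -173.10
teal z 0.07410993014519617 [ 0.52306362 -0.0018888   0.04350755] 0.0033585353926008153 ang -83.32375197249989 r 0.06935913023954786
knob ((0.5147191882133484, 0.06822283565998077), (0.01183996256440878, 0.054885584861040115), 6.9678215980529785)
```

play_rows(motion=[[0.03,0,1.5,0,60],[0.03,0,3.0,0,50],[0.03,0,4.2,0,40],[0.03,0,5.0,0,40],[0.03,0,5.3,0,40]])

```text
clock: 1.27
position: [0.513, 0.0663, 0.0958]
ee_rot: [-0.002, 0.663, 0.749, -0.002]
contact_force: [0.1, -0.3, -0.0]
width: 0.0399
gripper_force: 0.0
```

play_rows(motion=[[0,0,0,0,40],[0,0,0,0,25],[0,0,0,0,8],[0,0,0,0,6],[0,0,0,0,6]], newtons=40)

```text
clock: 1.9
position: [0.5154, 0.067, 0.1007]
ee_rot: [0.001, 0.662, 0.749, 0.0]
contact_force: [-1.7, -0.7, 6.3]
width: 0.0112
gripper_force: 42.7
```

play_rows(motion=[[0,0,0,0,6],[0,0,0,0,6],[0,0,0,0,6]])

```text
clock: 2.28
position: [0.5154, 0.067, 0.1007]
ee_rot: [0.001, 0.662, 0.749, 0.0]
contact_force: [-2.7, -1.1, 6.5]
width: 0.0116
gripper_force: 42.7
```

play_rows(motion=[[0,0,0,0.2,6],[0,0,0,0.5,6],[0,0,0,0.9,6],[0,0,0,1.4,6],[0,0,0,1.8,6]])

```text
clock: 2.9
position: [0.5154, 0.067, 0.1007]
ee_rot: [0.001, 0.772, 0.635, 0.001]
contact_force: [-1.3, -1.2, 6.8]
width: 0.0114
gripper_force: 42.7
```

play_rows(motion=[[0,0,0,0.4,6],[0,0,0,0.8,6],[0,0,0,1.3,6],[0,0,0,1.8,6],[0,0,0,2.2,6]])

```text
clock: 3.52
position: [0.5155, 0.067, 0.1007]
ee_rot: [0.001, 0.879, 0.476, 0.001]
contact_force: [-1.5, -0.6, 6.5]
width: 0.0114
gripper_force: 42.7
```

play_rows(motion=[[0,0,0,0.5,6],[0,0,0,1.0,6],[0,0,0,1.5,6],[0,0,0,2.0,6],[0,0,0,2.5,6]])

```text
clock: 4.15
position: [0.5155, 0.0669, 0.1007]
ee_rot: [0.001, 0.962, 0.274, 0.001]
contact_force: [-1.9, -0.7, 5.8]
width: 0.0114
gripper_force: 42.7
```

play_rows(motion=[[0,0,0,0.5,6],[0,0,0,1.0,6],[0,0,0,1.5,6],[0,0,0,2.0,6],[0,0,0,2.3,6]])

```text
clock: 4.78
position: [0.5155, 0.0669, 0.1007]
ee_rot: [0.0, 0.997, 0.078, 0.001]
contact_force: [-0.5, -1.0, 5.6]
width: 0.0115
gripper_force: 42.7
```

play_rows(motion=[[0,0,0,0.15,6],[0,0,0,0.22,6],[0,0,0,0.22,6],[0,0,0,0.22,6]])

```text
clock: 5.28
position: [0.5155, 0.0669, 0.1007]
ee_rot: [0.0, 0.998, 0.059, 0.001]
contact_force: [-1.7, -0.9, 4.9]
width: 0.0113
gripper_force: 42.7
```

Run:
```python
from w import *
s=manip.get_state();x,y=s['ee_rot'][1:3];print('tool y ang',np.degrees(np.arctan2(y*y-x*x,2*x*y)))
for n in('wrist','side','scene'):
    d=get(n);save(d,n+'2.png')
    try: wrist(d)
    except Exception as e: print(n,e)
```

```text
tool y ang -83.18037212199094
disc [0.5152038  0.06714667 0.12502405] 0.0008730184585441367 55
wrist attempt to get argmax of an empty sequence
disc [0.51703471 0.0580403  0.12491335] 0.0033664053042259893 104
orange 503 r 0.13005731734077242 0.1911165845181346 ang -170.99466358307035
  r0.13 w27.5mm mid -170.31
  r0.14 w28.2mm mid -170.59
  r0.15 w29.9mm mid -170.65
  r0.16 w46.4mm mid -170.94
  r0.17 w51.5mm mid -171.43
  r0.18 w29.9mm mid -171.58
teal z 0.07257869760738239 [0.45312214 0.01881052 0.07374726] 0.013297299338731446 ang -142.08911733148872 r 0.07842891492204786
knob ((0.519820511341095, 0.04930082708597183), (0.05423784628510475, 0.040923964232206345), 13.7355375289917)
disc [0.51395317 0.06729638 0.12466328] 0.001947588150266179 100
orange 288 r 0.13008805685825903 0.19061206651576715 ang -173.36486027505563
  r0.13 w24.1mm mid -173.50
  r0.14 w25.9mm mid -173.57
  r0.15 w25.4mm mid -173.45
  r0.16 w34.0mm mid -173.08
  r0.17 w41.1mm mid -173.29
  r0.18 w24.4mm mid -173.30
teal z 0.07403566326042248 [0.47226122 0.07761518 0.07233274] 0.009983209635872993 ang 166.05150374943494 r 0.04403731310749644
knob ((0.49462637305259705, 0.06664149463176727), (0.017993168905377388, 0.030038749799132347), 9.210079193115234)
```

View pics/wrist2.png

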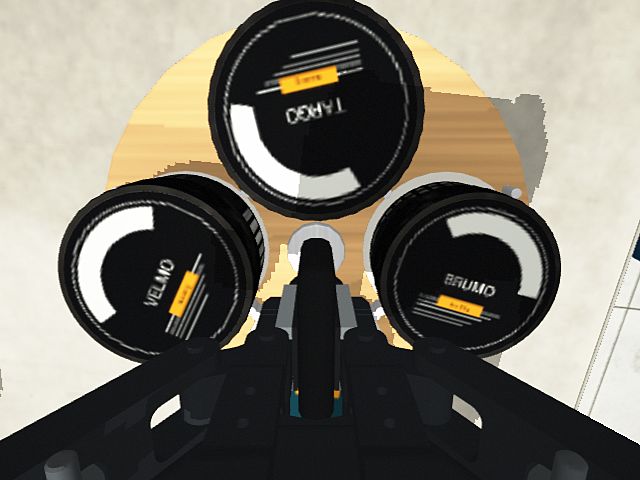

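View pics/side2.png

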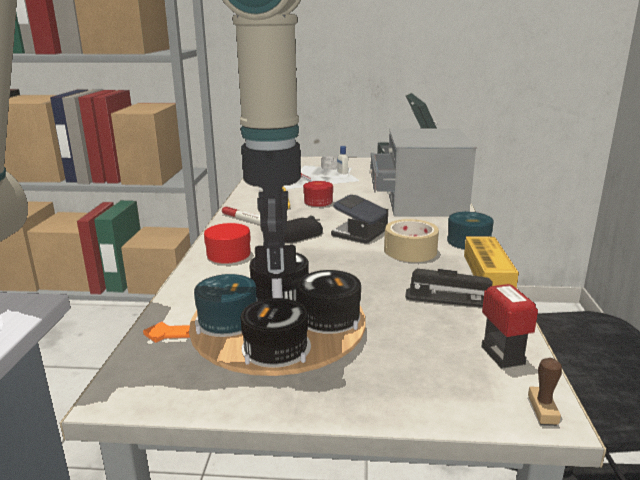

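View pics/scene2.png

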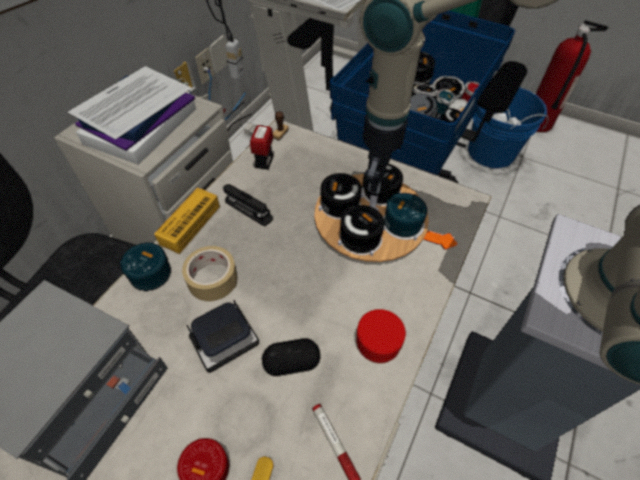

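In the side view the teal jar (226,302) now stands behind the pointer (168,331); the scene view agrees, with the jar at (405,213) and the pointer at (440,239). The wrist view shows the knob flat between the pads. The other objects haven't moved. I'll check the teal jar's bearing with a tighter fit.

Run:
```python
from w import *
c=np.array([.5151,.067])
for n in('scene','side'):
    d=load(n);H,S,V=[x.astype(int) for x in cv2.split(cv2.cvtColor(d['img'],cv2.COLOR_RGB2HSV))]
    v,u=np.indices(H.shape);W=world(d,u.ravel(),v.ravel()).reshape(*H.shape,3)
    # upper surface only: jar lid top, inner tolerance on height
    t=biggest((H>80)&(H<108)&(S>80)&(W[...,2]>.0)&(W[...,2]<.09)&(np.hypot(W[...,0]-.443,W[...,1]-.058)<.06))
    Q=W[t&(abs(W[...,2]-.074)<.004)][:,:2];(x,y),r=cv2.minEnclosingCircle(Q.astype('float32'))
    print(n,len(Q),x,y,r,'ang',np.degrees(np.arctan2(y-c[1],x-c[0])),'mean',Q.mean(0))
d=load('wrist');H,S,V=[x.astype(int) for x in cv2.split(cv2.cvtColor(d['img'],cv2.COLOR_RGB2HSV))]
v,u=np.indices(H.shape);W=world(d,u.ravel(),v.ravel()).reshape(*H.shape,3)
# knob sides as seen by wrist camera, top face
k=(abs(W[...,2]-.135)<.004)&(np.hypot(W[...,0]-c[0],W[...,1]-c[1])<.035)&(V<60)
k=biggest(k);print('knob',k.sum(),cv2.minAreaRect(cast(d,np.argwhere(k)[:,::-1],.135).astype('float32')))
# two black jars left/right: bearings by lid circles
for b in(-83.2,96.8,6.8):
    p=c+.073*np.array([np.cos(np.radians(b)),np.sin(np.radians(b))])
    m=(W[...,2]>.068)&(W[...,2]<.082)&(np.hypot(W[...,0]-p[0],W[...,1]-p[1])<.052)
    Q=W[m][:,:2];(x,y),r=cv2.minEnclosingCircle(Q.astype('float32'));print(b,x,y,r,np.degrees(np.arctan2(y-c[1],x-c[0])))
```

```text
scene 905 0.4432205855846405 0.06076618283987045 0.04365360736846924 ang -175.04336590849942 mean [0.44139643 0.06404122]
side 236 0.46537333726882935 0.0310251135379076 0.025221768766641617 ang -144.11604214260547 mean [0.46396719 0.03016634]
knob 6253 ((0.518036425113678, 0.067361019551754), (0.05411296337842941, 0.015880344435572624), 5.781474590301514)
-83.2 0.5229132175445557 -0.004892932716757059 0.043431706726551056 -83.79752222488075
96.8 0.5080631375312805 0.14016850292682648 0.04532675817608833 95.49343368965702
6.8 0.58866947889328 0.07596525549888611 0.0452246330678463 6.947867980585895
```

```bash
python3 -c "
from rig import manip
s=manip.get_state();print(s['clock'],s['width'],s['gripper_force'],s['qd'].round(3) if hasattr(s['qd'],'round') else s['qd']);print(manip.sign_off())"
```

```text
5.425 0.01144160050217217 42.723371386528015 [ 0.    -0.001 -0.002  0.     0.003 -0.   ]
the job is handed in; nothing more can be done
None
```

I turned the carousel about 90° so the teal jar stands behind the orange pointer, to within about 1° by the knob and gripper angles, and handed the job in at 5.4 s with the gripper still closed on the knob; no verdict was returned.

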